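# Lock the five-fin divider into the card tray

### The job

Fit the five-fin divider into the slotted rail of the card tray: lower it gently, feeling for the slots, until every fin is in its own slot and its bar lies fully home on the rail, never pressing it hard against the tray. Then slide the tray's catch all the way over the end of the bar to lock it in. Let go, and leave everything else on the desk where it is.

Things in the scene. Friction and masses are not known exactly. Their poses are not given: they have to be found in the camera images.
- divider: Five-fin divider, white plastic, about 90 g, standing on its fins. Origin: middle of the fins' underside; x across, y along the bar, z up. Fins 22 mm (x) by 4 mm (y), z 0 to 24 mm, at y = -44, -22, 0, 22, 44 mm; bar 14 mm (x) by 116 mm (y), z 24 to 32 mm; on its middle a grip tab. The same after a half turn; fits either way round.
- divider_tab (a point): Point to grip on the five-fin divider: in its tab (12 mm thick in x, 40 mm long in y, 32 to 68 mm above the divider's origin), 53 mm above the divider's origin. Axes as the divider's; close the fingers along x.
- tray: Grey card tray fixed to the desk: open box 104 mm (x) by 170 mm (y), 40 mm high. Origin: centre of its underside; y lengthways. A slotted rail lies lengthways in it. With the divider home its origin is 16 mm above the tray's (bar on rail), at x = 0; fins merely standing on the rail: 40 mm. At the +y end a deck (y 85 to 135 mm) carries the catch between low guides, 59 mm high.
- rail_nominal (a point): Point on the tray's middle, 40 mm above the desk, level with the rail's top; axes as the tray's. Aluminium rail 44 mm (x) by 130 mm (y) by 12 mm, five through slots 25 mm (x) by 6 mm (y) every 22 mm, at x = 0. It stands anywhere up to 7 mm either way along y from here (15 N to shift): feel or look for it. Rubber pads under it give 1 mm per 5 N, at most 5 mm.
- catch (a joint): Sliding catch: metres slid towards the tray's -y; 0 to 0.004 at the start, 0.032 = shut against its stop. Its steel tongue, 26 mm (x) by 50 mm (y), is 50 to 56 mm above the desk, front edge at tray y = 74 mm when at 0; shut, it covers the end of the divider's bar with 2 mm to spare, and is blocked if the divider is not home. Takes about 2 N; stays where left.
- catch_grip (a point): Point to grip on the catch: on the axis of an upright black block 14 mm by 14 mm that stands on the tongue, 56 to 86 mm above the desk; this point is at 74 mm. Axes as the tray's. Moves with the catch.
- coarse_divider: A second divider that does not belong in this tray: three fins 36 mm apart, shorter bar (90 mm), else like the first; standing on its fins beside it, and the two may change places. Leave it alone. Origin under its fins, y along the bar.
- stapler: Black desk stapler, 34 x 135 x 48 mm, origin under its middle. Leave it.
- ink_a: Small stamp-ink bottle with a black cap, 32 mm across, 58 mm tall, origin under its middle. Leave it.
- ink_b: Small stamp-ink bottle with a white cap, 32 mm across, 58 mm tall, origin under its middle. Leave it.
- pen_pot: Round metal pen pot with pens, 76 mm across, 145 mm tall over the pens, origin under its middle. Leave it.
Mind the look-alikes: they are no part of the job. Leave any pink look-alike of the divider alone.

How it is judged:
By the outcome, as a careful person would: the job done as asked, in the order asked, and still so for the second after the job is handed in, with the robot touching nothing.
It also fails if it takes over 59 s, if anything falls off the work surface, if the arm or the gripper's body presses on something with over 40 N, if the wrist force passes 120 N, or if a joint passes its speed limit or range.

### The arm

A 6-joint arm with a two-finger parallel gripper is mounted at the origin on the work surface. World frame = base frame: x ahead of the robot, y to its left, z up, the work surface at z = 0. Lengths are in mm, angles in rad, forces in N, time in s.
With the tool pointing down it reaches from about 425 to 950 mm from the base axis. Payload 14.7 kg.
Tool frame: the origin (TCP) lies between the finger pads; the fingertips stand 11 mm ahead of it and the grasp point (between the pads) lies 8 mm behind it; z points along the fingers, y is the line along which they close (so a half turn about z gives the same grasp; the last joint's range is limited). The gripper opens to 85 mm and grips with 20 to 120 N. Pads are 22 mm wide; open, the fingers measure 114 mm over their backs; the gripper's body (76 mm by 85 mm) begins 54 mm behind the grasp point. The pads swing forward as they close: fully open they stand 13 mm farther back than shut.
Start: joints at [1.063, 0.48, 1.596, -0, 1.065, -0.047], TCP at [289.008, 582.208, 242.297] pointing down, gripper open.
Joint ranges: [-2.75, 2.75], [-0.82, 2.05], [0.23, 2.67], [-1.56, 4.7], [0.09, 2.69], [-2.92, 2.92]. Speed limits (rad/s): [1.89, 1.89, 2.39, 3.01, 3.01, 3.01].

### API

Orientations are given as a rotation vector (axis times angle).
In Python, from rig import * gives the robot as it stands. The module is installed in compiled form; this text tells all that it offers.
- The arm moves only by the shell command python3 -m jog 'ROWS' [FORCE]. ROWS is JSON, a list of rows, each an object of numbers: "dx", "dy", "dz": the shift along the tool's x, y, z in mm; "wx", "wy", "wz": the turn, a rotation vector about the tool's x, y, z in rad; "gripper": the finger opening in mm, from 0 to 85.4. A call has 1 to 10 rows; each row shifts and turns the commanded pose from where the row before left it, along the tool's axes as they then stand; what a row does not reach is not made up. A row lasts 1/12 s, in which the tool goes at most 41.7 mm and 7.16 degrees, less where a joint would pass 70% of its speed; a pose out of reach is approached as far as the arm can. A call is refused whole if a number of a shift passes 41.7 or a number of a turn 0.125, either way. A call with a gripper value outside its range is refused whole. The fingers move at their own pace and stop on an object; FORCE is the grip in N (left out, the last holds). Time passes only in rows, so rows that do not move let the fingers close. It gives the time, the measured TCP pose, the force, the opening and the grip force at its end, in the units of the state.
- get_state(): the state, without advancing time (a new reading comes with each control period).
- grab_frame(name): name is "scene" or "top"; returns the picture (480x640x3 uint8, blue, green, red); there is no depth.
- camera_info(name): a dict with "fx", "fy", "cx", "cy" (pixels), "R" (3x3) and "t" (3): a world point X has camera coordinates R X + t. Camera axes: x right, y down, z forward; pixel columns grow to the right and rows downward; lengths in mm; the calibration is good to about 2 mm. A picture is of the moment at which its call begins. camera_info takes no time and is no camera call.
- close_job(): hands the job in; it is judged then, once.
The state is a dict: "time": time; "joints": joint angles; "joint_vel": joint speeds; "effort": joint torques, N m; "tcp_pos": TCP position; "orientation": TCP orientation; "contact_force": force on the tool from outside, world axes, zero at the start; "ft_torque": the same for the moment, N m; "gripper_width": finger opening in mm; "grip_force": force on a finger pad.
Only numpy, scipy, OpenCV 4.12 (cv2) and the standard library are available. Lean on these libraries where they do the work, as an engineer would, in place of code of your own. Each camera call takes 0.05 s, during which the arm holds its last target. There are 200 camera calls.

## Working session

There is one attempt and no reset: what is moved stays moved. The work goes in short steps, Python scripts to look and compute and a shell command to move; the robot and the scene stay as the last step left them, time stands still between calls to the robot, and variables do not carry over. Pictures are saved under pics/ and viewed, at most 10 in all, crops included, and the job is handed in when it is done.

```bash
mkdir -p pics; python3 - <<'E'
from rig import *
import cv2,numpy as np
s=get_state();print({k:s[k] for k in('time','tcp_pos','orientation','gripper_width','contact_force')})
for n in('scene','top'):
    cv2.imwrite(f'pics/{n}0.png',grab_frame(n));c=camera_info(n);print(n,c['fx'],c['cx'],c['cy'],np.round(c['R'],3).tolist(),np.round(c['t']))
E
```

```text
{'time': 0.0, 'tcp_pos': array([288.80226354, 581.87046518, 241.67092272]), 'orientation': array([-7.17324087e-01, -3.05825397e+00,  1.81489327e-03]), 'gripper_width': 85.18479398767013, 'contact_force': array([0.75129067, 0.163141  , 0.27247426])}
scene 499.8636283932634 311.08807923032657 236.81592703157563 [[-0.718, 0.696, -0.009], [0.375, 0.375, -0.848], [-0.587, -0.612, -0.53]] [ 453. -113. 1591.]
top 507.1976272254816 320.22831100992914 245.93198316408345 [[-0.02, -1.0, 0.021], [-0.998, 0.018, -0.067], [0.066, -0.023, -0.998]] [ -70.  603. 1387.]
```

View pics/scene0.png

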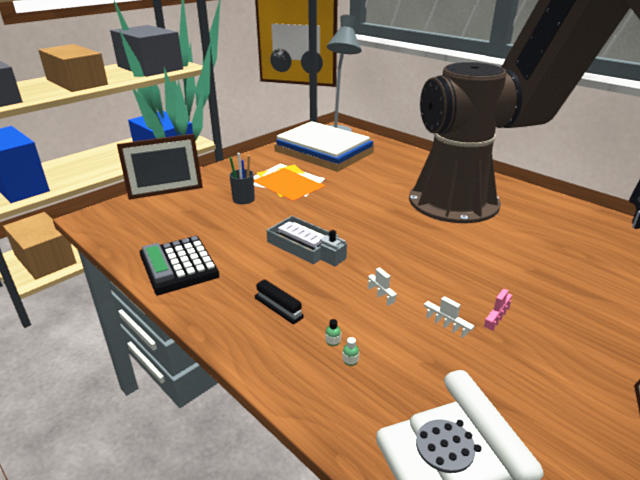

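View pics/top0.png

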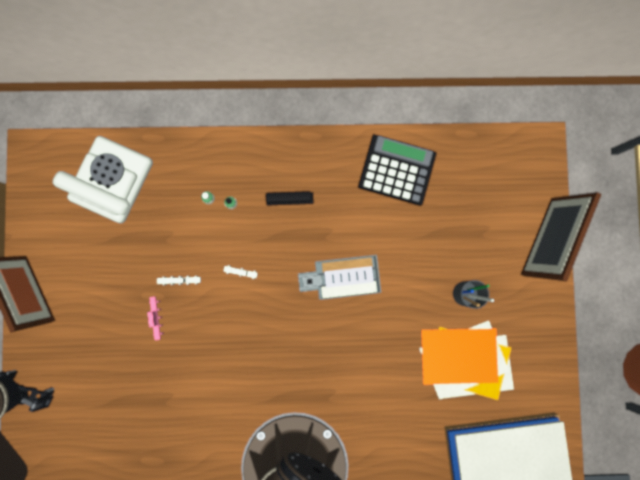

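The scene view shows the five-fin divider at about (448,315), the three-fin one at (381,285), the pink one at (498,308), and the tray at (305,240) with its catch block at (332,236). In the top view these are at (178,281), (240,272), (155,318), (347,278) and (310,281).

```bash
cat > h.py <<'E'
from rig import *
import cv2,numpy as np
def ray(n,p):
    c=camera_info(n);R,t=np.array(c['R']),np.array(c['t'])
    d=R.T@np.array([(p[0]-c['cx'])/c['fx'],(p[1]-c['cy'])/c['fy'],1]);return -R.T@t,d/np.linalg.norm(d)
def onz(n,p,z):
    o,d=ray(n,p);return o+d*(z-o[2])/d[2]
def tri(ps,pt):
    (a,u),(b,v)=ray('scene',ps),ray('top',pt)
    k=np.linalg.lstsq(np.c_[u,-v],b-a,rcond=None)[0];P,Q=a+k[0]*u,b+k[1]*v
    return (P+Q)/2,np.linalg.norm(P-Q)
def proj(n,X):
    c=camera_info(n);q=np.array(c['R'])@X+np.array(c['t']);return np.array([c['fx']*q[0]/q[2]+c['cx'],c['fy']*q[1]/q[2]+c['cy']])
def crop(im,x,y,w,h,k): return cv2.resize(im[y:y+h,x:x+w],None,fx=k,fy=k,interpolation=cv2.INTER_CUBIC)
E
python3 - <<'E'
from h import *
T=cv2.imread('pics/top0.png');S=cv2.imread('pics/scene0.png')
a=np.hstack([crop(T,290,245,100,70,4),crop(S,258,205,100,70,4)])
b=np.hstack([crop(T,145,245,100,70,4),crop(S,400,280,100,70,4)])
cv2.imwrite('pics/c0.png',np.vstack([a,b]))
for n,I,(x,y,w,h) in(('top',T,(145,265,60,30)),('scene',S,(418,288,60,50))):
    m=(I.min(2)>(150 if n=='top' else 125)).astype(np.uint8)&(I.max(2).astype(int)-I.min(2)<60)
    k=np.zeros_like(m);k[y:y+h,x:x+w]=m[y:y+h,x:x+w]
    pts=np.argwhere(k)[:,::-1].astype(np.float32);print(n,len(pts),cv2.minAreaRect(pts),pts.mean(0))
E
```

```text
top 284 ((178.5, 280.0), (8.0, 43.0), 90.0) [178.2183  280.01056]
scene 650 ((449.10003662109375, 313.8000183105469), (54.56005859375, 27.280027389526367), 26.56505012512207) [448.48615 314.19077]
```

View pics/c0.png

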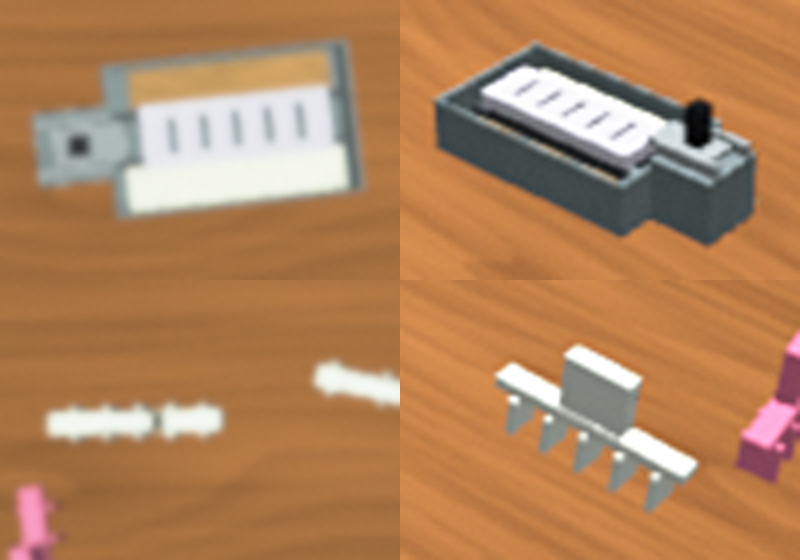

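The crops show the tray's five slots in the top view (first about (333,279), last (365,275)) and again in the scene view. The divider bar's ends are at about (157,280.5) and (200.5,279.5) in top, which match (472,328) and (426.5,302.5) in scene. I'll triangulate from these.

```bash
python3 - <<'E'
from h import *
T=cv2.imread('pics/top0.png');S=cv2.imread('pics/scene0.png')
def blobs(I,x,y,w,h,thr,mn,mx,k=8):
    g=cv2.resize(cv2.cvtColor(I[y:y+h,x:x+w],6),None,fx=k,fy=k,interpolation=cv2.INTER_CUBIC)
    n,l,st,c=cv2.connectedComponentsWithStats((g<thr).astype(np.uint8))
    return [(c[i]+.5)/k-.5+[x,y] for i in range(1,n) if mn<st[i,4]/k/k<mx]
tp=blobs(T,326,266,48,22,185,1.5,40);sc=blobs(S,282,218,36,26,170,1.5,40)
print('top',np.round(tp,2).tolist());print('scene',np.round(sc,2).tolist())
tp=sorted(tp,key=lambda p:-p[0]);sc=sorted(sc,key=lambda p:p[0])
if len(tp)==len(sc):
    for a,b in zip(sc,tp): print('slot',[np.round(q,1) for q in tri(a,b)])
for b in tp: print('slot z40',np.round(onz('top',b,40),1))
bt=blobs(T,303,274,16,16,70,1,40);bs=blobs(S,322,226,20,20,60,1,200);print('block',bt,bs)
for b in bt: print(np.round(onz('top',b,86),1))
for nm,a,b in(('bar+',(472,328),(156.75,280.5)),('bar-',(426.5,302.5),(200.5,279.5))): print(nm,[np.round(q,1) for q in tri(a,b)],np.round(onz('top',b,32),1),np.round(onz('scene',a,32),1))
print('tabtop scene z68',onz('scene',(450.75,301.5),68))
# wooden row of bar cross-section: column-wise centre of white
for x in range(157,201,3):
    c=T[268:292,x].min(1).astype(float)-90;c[c<0]=0;print(x,round((c*np.arange(268,292)).sum()/c.sum(),2),round(c.sum()/110,1),end='; ')
# tray outline corners in top (grey)
hsv=cv2.cvtColor(T,40);m=((hsv[...,1]<70)).astype(np.uint8);k=np.zeros_like(m);k[250:305,290:390]=m[250:305,290:390]
c=max(cv2.findContours(k,0,1)[0],key=cv2.contourArea);print(cv2.approxPolyDP(c,4,True)[:,0].tolist())
E
```

```text
top [[372.77, 270.59], [364.64, 274.66], [356.69, 275.68], [348.68, 276.27], [340.66, 277.09], [332.68, 278.31]]
scene [[316.74, 243.02]]
slot z40 [ 529.9 -223.8   40. ]
slot z40 [ 519.2 -201.2   40. ]
slot z40 [ 516.9 -179.4   40. ]
slot z40 [ 515.7 -157.5   40. ]
slot z40 [ 513.9 -135.5   40. ]
slot z40 [ 511.  -113.6   40. ]
block [array([309.21744429, 281.01201253])] [array([331.9081151 , 235.34633069]), array([323.47051887, 232.9547956 ])]
[505.  -49.5  86. ]
bar+ [array([514.6, 365.7,  30.1]), np.float64(0.7)] [514.4 365.5  32. ] [517.  366.4  32. ]
bar- [array([513.8, 248.8,  29.8]), np.float64(3.4)] [514.8 246.9  32. ] [514.9 251.3  32. ]
tabtop scene z68 [514.97948959 308.07725891  68.        ]
157 280.52 5.2; 160 280.44 8.0; 163 280.43 9.9; 166 280.37 8.3; 169 280.2 8.2; 172 280.07 9.0; 175 280.14 7.5; 178 280.01 9.0; 181 279.92 7.6; 184 279.72 2.8; 187 279.8 10.3; 190 279.66 7.9; 193 279.53 8.4; 196 279.5 9.8; 199 279.44 6.4; [[376, 256], [316, 261], [315, 271], [298, 274], [299, 289], [317, 289], [321, 299], [379, 292]]
```

```bash
python3 -m jog '[{"wz":0.1225},{"wz":0.1225},{"wz":0.1225},{"wz":0.1225},{"wz":0.1225},{"wz":0.1225},{"wz":0.1225},{"wz":0.1225},{"wz":0.1225},{}]' 30; python3 - <<'E'
from h import *
for a,b in(((289,227.5),(364.64,274.66)),((301.5,231),(348.68,276.27)),((314,237.5),(332.68,278.31))): print([np.round(q,1) for q in tri(a,b)])
print(tri((332.5,230.5),(309.2,281)))
E
```

```text
[array([ 519.6, -201.9,   37.3]), np.float64(1.0)]
[array([ 515.3, -156.9,   43.6]), np.float64(0.9)]
[array([ 510.6, -113.2,   39.9]), np.float64(1.1)]
(array([505.17376431, -49.6427711 ,  86.85313572]), np.float64(0.44186218400724914))schema error: expected keys dx, dy, dz, wx, wy, wz, gripper
```

```bash
python3 -m jog '[{"wz":0.1225},{"wz":0.1225},{"wz":0.1225},{"wz":0.1225},{"wz":0.1225},{"wz":0.1225},{"wz":0.1225},{"wz":0.1225},{"wz":0.1225},{"dx":0}]' 30
```

```text
schema error: expected keys dx, dy, dz, wx, wy, wz, gripper
```

```bash
python3 -m jog '[{"dx":0,"dy":0,"dz":0,"wx":0,"wy":0,"wz":0.1225,"gripper":85},{"dx":0,"dy":0,"dz":0,"wx":0,"wy":0,"wz":0.1225,"gripper":85},{"dx":0,"dy":0,"dz":0,"wx":0,"wy":0,"wz":0.1225,"gripper":85},{"dx":0,"dy":0,"dz":0,"wx":0,"wy":0,"wz":0.1225,"gripper":85},{"dx":0,"dy":0,"dz":0,"wx":0,"wy":0,"wz":0.1225,"gripper":85},{"dx":0,"dy":0,"dz":0,"wx":0,"wy":0,"wz":0.1225,"gripper":85},{"dx":0,"dy":0,"dz":0,"wx":0,"wy":0,"wz":0.1225,"gripper":85},{"dx":0,"dy":0,"dz":0,"wx":0,"wy":0,"wz":0.1225,"gripper":85},{"dx":0,"dy":0,"dz":0,"wx":0,"wy":0,"wz":0.1225,"gripper":85},{"dx":0,"dy":0,"dz":0,"wx":0,"wy":0,"wz":0,"gripper":85}]' 30
```

```text
time: 0.93
tcp_pos: [288.9, 582.0, 242.0]
orientation: [2.22, 2.222, -0.001]
contact_force: [0.1, 1.0, 0.2]
gripper_width: 85.1
grip_force: 0.0
```

```bash
python3 -m jog '[{"dx":-27.5,"dy":22.6,"dz":10,"wx":0,"wy":0,"wz":0,"gripper":85},{"dx":-27.5,"dy":22.6,"dz":10,"wx":0,"wy":0,"wz":0,"gripper":85},{"dx":-27.5,"dy":22.6,"dz":10,"wx":0,"wy":0,"wz":0,"gripper":85},{"dx":-27.5,"dy":22.6,"dz":10,"wx":0,"wy":0,"wz":0,"gripper":60},{"dx":-27.5,"dy":22.6,"dz":10,"wx":0,"wy":0,"wz":0,"gripper":50},{"dx":-27.5,"dy":22.6,"dz":10,"wx":0,"wy":0,"wz":0,"gripper":50},{"dx":-27.5,"dy":22.6,"dz":10,"wx":0,"wy":0,"wz":0,"gripper":50},{"dx":-27.5,"dy":22.6,"dz":10,"wx":0,"wy":0,"wz":0,"gripper":50},{"dx":-27.5,"dy":22.6,"dz":10,"wx":0,"wy":0,"wz":0,"gripper":50},{"dx":-27.5,"dy":22.6,"dz":0,"wx":0,"wy":0,"wz":0,"gripper":50}]' 30
```

```text
time: 1.77
tcp_pos: [516.9, 306.9, 150.4]
orientation: [-2.207, -2.235, 0.004]
contact_force: [0.3, 1.0, -0.4]
gripper_width: 49.4
grip_force: 0.0
```

```bash
python3 -c "
from h import *
s=get_state();print(s['tcp_pos'],s['orientation'],s['joints'])"
```

```text
[516.94948577 306.87186046 150.36633865] [-2.20678138 -2.2348403   0.00413133] [ 4.85295962e-01  5.18492318e-01  1.79549626e+00 -7.58927549e-06
  8.30361605e-01  4.72666722e-01]
```

```bash
python3 -m jog '[{"dx":0,"dy":0,"dz":20,"wx":0,"wy":0,"wz":0,"gripper":50},{"dx":0,"dy":0,"dz":20,"wx":0,"wy":0,"wz":0,"gripper":50},{"dx":0,"dy":0,"dz":20,"wx":0,"wy":0,"wz":0,"gripper":50},{"dx":0,"dy":0,"dz":10,"wx":0,"wy":0,"wz":0,"gripper":50},{"dx":0,"dy":0,"dz":0,"wx":0,"wy":0,"wz":0,"gripper":50},{"dx":0,"dy":0,"dz":0,"wx":0,"wy":0,"wz":0,"gripper":50}]' 30; python3 -c "
from h import *
s=get_state();print(s['tcp_pos'],s['orientation'])
cv2.imwrite('pics/g.png',np.hstack([crop(grab_frame('scene'),390,240,100,120,4),crop(grab_frame('top'),140,235,100,120,4)]))"
```

```text
time: 2.27
tcp_pos: [516.8, 309.0, 82.2]
orientation: [-2.211, -2.232, 0.001]
contact_force: [-0.6, -0.1, -0.0]
gripper_width: 49.6
grip_force: 0.0
[516.84713733 308.97613286  82.23029426] [-2.21050288e+00 -2.23196404e+00  1.34626643e-03]
```

View pics/g.png

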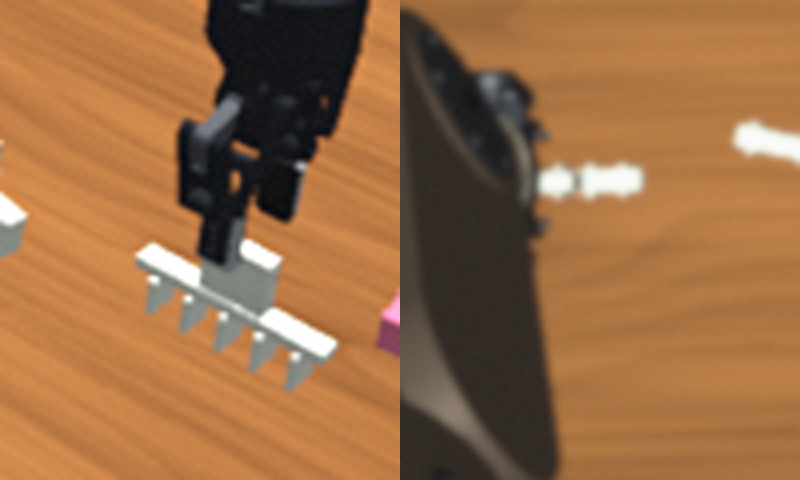

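The fingers straddle the tab: the near one is at crop (220,250) and the far one behind it at (280,200). I'll correct by 2 mm, go down and close.

```bash
python3 -m jog '[{"dx":-2,"dy":-2.2,"dz":0,"wx":0,"wy":0,"wz":0,"gripper":50},{"dx":0,"dy":0,"dz":12,"wx":0,"wy":0,"wz":0,"gripper":50},{"dx":0,"dy":0,"dz":12,"wx":0,"wy":0,"wz":0,"gripper":50},{"dx":0,"dy":0,"dz":10,"wx":0,"wy":0,"wz":0,"gripper":30},{"dx":0,"dy":0,"dz":1,"wx":0,"wy":0,"wz":0,"gripper":20},{"dx":0,"dy":0,"dz":0,"wx":0,"wy":0,"wz":0,"gripper":16},{"dx":0,"dy":0,"dz":0,"wx":0,"wy":0,"wz":0,"gripper":8},{"dx":0,"dy":0,"dz":0,"wx":0,"wy":0,"wz":0,"gripper":8},{"dx":0,"dy":0,"dz":0,"wx":0,"wy":0,"wz":0,"gripper":8},{"dx":0,"dy":0,"dz":0,"wx":0,"wy":0,"wz":0,"gripper":8}]' 30;  python3 -m jog '[{"dx":0,"dy":0,"dz":0,"wx":0,"wy":0,"wz":0,"gripper":8},{"dx":0,"dy":0,"dz":0,"wx":0,"wy":0,"wz":0,"gripper":8}]' 40
```

```text
time: 3.2
tcp_pos: [515.1, 307.0, 47.6]
orientation: [2.213, 2.23, 0.001]
contact_force: [-0.4, 0.3, -0.7]
gripper_width: 11.3
grip_force: 32.8
time: 3.37
tcp_pos: [515.0, 306.9, 47.5]
orientation: [2.213, 2.23, 0.001]
contact_force: [0.1, 0.2, -1.1]
gripper_width: 11.3
grip_force: 40.7
```

```bash
python3 -m jog '[{"dx":0,"dy":0,"dz":-15,"wx":0,"wy":0,"wz":0,"gripper":8},{"dx":0,"dy":0,"dz":-25,"wx":0,"wy":0,"wz":0,"gripper":8},{"dx":0,"dy":0,"dz":-35,"wx":0,"wy":0,"wz":0,"gripper":8},{"dx":-20,"dy":0,"dz":-25,"wx":0,"wy":0,"wz":0,"gripper":8},{"dx":-35,"dy":0,"dz":0,"wx":0,"wy":0,"wz":0,"gripper":8},{"dx":-35,"dy":0,"dz":0,"wx":0,"wy":0,"wz":0,"gripper":8},{"dx":-35,"dy":0,"dz":0,"wx":0,"wy":0,"wz":0,"gripper":8},{"dx":-35,"dy":0,"dz":0,"wx":0,"wy":0,"wz":0,"gripper":8},{"dx":-35,"dy":0,"dz":0,"wx":0,"wy":0,"wz":0,"gripper":8},{"dx":-35,"dy":0,"dz":0,"wx":0,"wy":0,"wz":0,"gripper":8}]' 40;  python3 -m jog '[{"dx":-35,"dy":0,"dz":0,"wx":0,"wy":0,"wz":0,"gripper":8},{"dx":-35,"dy":0,"dz":0,"wx":0,"wy":0,"wz":0,"gripper":8},{"dx":-35,"dy":0,"dz":0,"wx":0,"wy":0,"wz":0,"gripper":8},{"dx":-35,"dy":0,"dz":0,"wx":0,"wy":0,"wz":0,"gripper":8},{"dx":-35,"dy":0,"dz":0,"wx":0,"wy":0,"wz":0,"gripper":8},{"dx":-30,"dy":0,"dz":0,"wx":0,"wy":0,"wz":0,"gripper":8},{"dx":-20,"dy":0,"dz":0,"wx":0,"wy":0,"wz":0,"gripper":8},{"dx":-10,"dy":0,"dz":0,"wx":0,"wy":0,"wz":-0.09,"gripper":8},{"dx":0,"dy":0,"dz":0,"wx":0,"wy":0,"wz":0,"gripper":8},{"dx":0,"dy":0,"dz":0,"wx":0,"wy":0,"wz":0,"gripper":8}]' 40
python3 -c "
from h import *
s=get_state();print(s['tcp_pos'],s['orientation'],s['contact_force'])
S=grab_frame('scene');T=grab_frame('top');cv2.imwrite('pics/s1.png',S);cv2.imwrite('pics/t1.png',T)
cv2.imwrite('pics/p1.png',np.hstack([crop(S,255,150,100,120,4),crop(T,285,215,100,120,4)]))"
```

```text
time: 4.2
tcp_pos: [516.4, 75.4, 147.6]
orientation: [2.213, 2.23, 0.001]
contact_force: [0.9, 0.2, -1.0]
gripper_width: 11.4
grip_force: 41.0
time: 5.03
tcp_pos: [518.2, -158.4, 147.3]
orientation: [-2.114, -2.324, -0.0]
contact_force: [0.4, 0.7, -1.5]
gripper_width: 11.3
grip_force: 41.0
[ 518.17526999 -158.42423004  147.29388879] [-2.11379959e+00 -2.32393420e+00 -6.71897743e-05] [ 0.41778798  0.69567556 -1.5026948 ]
```

View pics/p1.png

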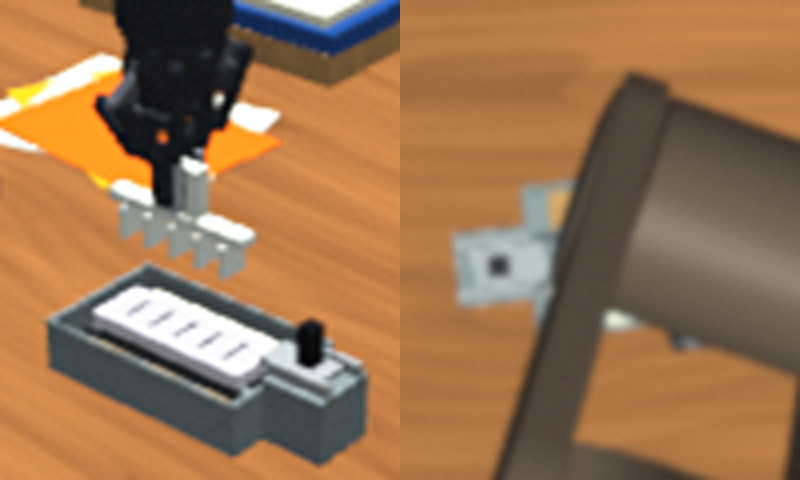

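The scene crop shows the divider level in the grip above the rail, with five fins at about (127–240, 235–265) and the slots below at (140–235, 305–352). The arm blocks the top view. I'll lower to just above the rail and compare fins with slots.

```bash
python3 -m jog '[{"dx":0.9,"dy":-2.4,"dz":12,"wx":0,"wy":0,"wz":0,"gripper":8},{"dx":0,"dy":0,"dz":15,"wx":0,"wy":0,"wz":0,"gripper":8},{"dx":0,"dy":0,"dz":14,"wx":0,"wy":0,"wz":0,"gripper":8},{"dx":0,"dy":0,"dz":10,"wx":0,"wy":0,"wz":0,"gripper":8},{"dx":0,"dy":0,"dz":4,"wx":0,"wy":0,"wz":0,"gripper":8},{"dx":0,"dy":0,"dz":0,"wx":0,"wy":0,"wz":0,"gripper":8},{"dx":0,"dy":0,"dz":0,"wx":0,"wy":0,"wz":0,"gripper":8}]' 40
python3 -c "
from h import *
s=get_state();print(s['tcp_pos'],s['orientation'],s['contact_force'])
S=grab_frame('scene');T=grab_frame('top');cv2.imwrite('pics/s2.png',S);cv2.imwrite('pics/t2.png',T)
cv2.imwrite('pics/p2.png',crop(S,265,195,80,60,10))"
```

```text
time: 5.72
tcp_pos: [516.1, -157.1, 92.5]
orientation: [-2.11, -2.327, 0.0]
contact_force: [0.2, -0.4, -0.4]
gripper_width: 11.6
grip_force: 40.9
[ 516.05890104 -157.14377728   92.50424562] [-2.11044720e+00 -2.32706656e+00  2.71296939e-05] [ 0.15765325 -0.382384   -0.44586224]
```

View pics/p2.png

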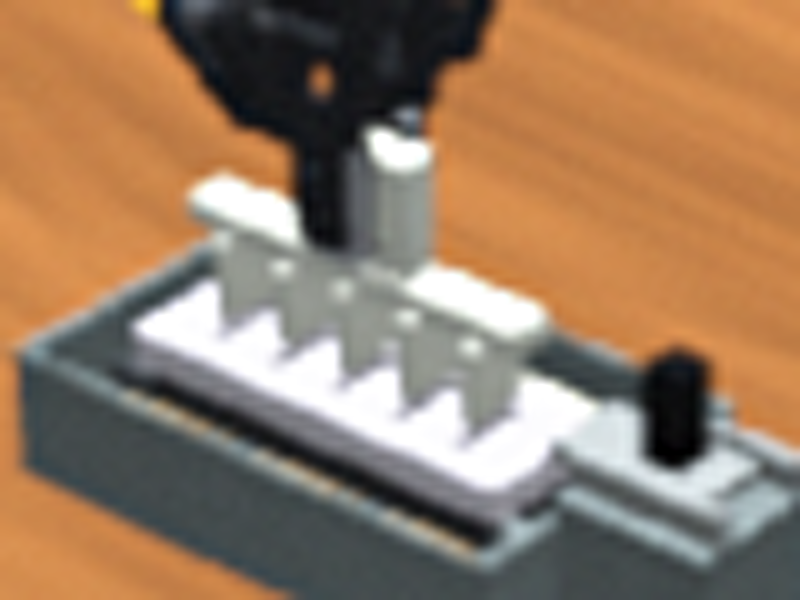

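```bash
python3 -c "
from h import *
for p in((285.5,213.7),(317.4,227.4)): print(onz('scene',p,77))
print('slots',[onz('scene',p,40).round(1).tolist() for p in((289,227.5),(295.3,229.5),(301.5,231.),(307.7,234.5),(314,237.5))])
for f in range(5):
  X=np.array([515.7,-156.5,45])+(f-2)*22*np.array([-.095,.9955,0]); print(f,(proj('scene',X+np.array([11,1,0]))-[265,195])*10)
print([((proj('scene',onz('top',b,40))-[265,195])*10).round().tolist() for b in((364.64,274.66),(356.69,275.68),(348.68,276.27),(340.66,277.09),(332.68,278.31))])
"
```

```text
[ 520.64192315 -213.86284197   77.        ]
[510.21370769 -99.75501852  77.        ]
slots [[522.8, -198.9, 40.0], [517.7, -178.7, 40.0], [511.1, -160.8, 40.0], [511.7, -135.7, 40.0], [510.3, -112.7, 40.0]]
0 [216.58229843 319.56891252]
1 [275.75181198 345.90133522]
2 [335.98604133 372.70759224]
3 [397.31398564 400.00058919]
4 [459.76570687 427.79370465]
[[244.0, 317.0], [303.0, 343.0], [361.0, 371.0], [422.0, 398.0], [486.0, 425.0]]
```

The fins line up with the slots to within about 1 mm in this view (bar centre y ≈ -156.8, slots ≈ -157.5). Next I'll lower in small steps and watch the force.

```bash
python3 -m jog '[{"dx":-0.5,"dy":-0.3,"dz":3,"wx":0,"wy":0,"wz":0,"gripper":8},{"dx":0,"dy":0,"dz":1,"wx":0,"wy":0,"wz":0,"gripper":8},{"dx":0,"dy":0,"dz":1,"wx":0,"wy":0,"wz":0,"gripper":8},{"dx":0,"dy":0,"dz":0,"wx":0,"wy":0,"wz":0,"gripper":8}]' 40; python3 -m jog '[{"dx":0,"dy":0,"dz":1,"wx":0,"wy":0,"wz":0,"gripper":8},{"dx":0,"dy":0,"dz":0,"wx":0,"wy":0,"wz":0,"gripper":8}]' 40
```

```text
time: 6.15
tcp_pos: [515.6, -158.0, 87.2]
orientation: [-2.111, -2.327, 0.0]
contact_force: [0.5, 1.0, -2.4]
gripper_width: 11.3
grip_force: 40.9
time: 6.32
tcp_pos: [515.6, -158.0, 86.2]
orientation: [-2.111, -2.327, 0.0]
contact_force: [0.3, -0.1, -1.0]
gripper_width: 11.3
grip_force: 40.9
```

```bash
python3 -m jog '[{"dx":0,"dy":0,"dz":0.8,"wx":0,"wy":0,"wz":0,"gripper":8},{"dx":0,"dy":0,"dz":0,"wx":0,"wy":0,"wz":0,"gripper":8}]' 40; python3 -m jog '[{"dx":0,"dy":0,"dz":0.8,"wx":0,"wy":0,"wz":0,"gripper":8},{"dx":0,"dy":0,"dz":0,"wx":0,"wy":0,"wz":0,"gripper":8}]' 40
```

```text
time: 6.48
tcp_pos: [515.6, -158.0, 85.4]
orientation: [-2.111, -2.327, 0.0]
contact_force: [0.3, -1.0, 0.3]
gripper_width: 11.4
grip_force: 40.9
time: 6.65
tcp_pos: [515.6, -157.9, 84.6]
orientation: [-2.11, -2.327, 0.0]
contact_force: [0.9, 0.2, -0.8]
gripper_width: 11.3
grip_force: 40.9
```

No force with the fins about 3 mm below the rail top, so they're in the slots. I'll keep lowering.

```bash
python3 -m jog '[{"dx":0,"dy":0,"dz":1,"wx":0,"wy":0,"wz":0,"gripper":8},{"dx":0,"dy":0,"dz":1,"wx":0,"wy":0,"wz":0,"gripper":8},{"dx":0,"dy":0,"dz":1,"wx":0,"wy":0,"wz":0,"gripper":8},{"dx":0,"dy":0,"dz":1,"wx":0,"wy":0,"wz":0,"gripper":8},{"dx":0,"dy":0,"dz":0,"wx":0,"wy":0,"wz":0,"gripper":8}]' 40
```

```text
time: 7.07
tcp_pos: [515.5, -157.9, 80.5]
orientation: [-2.11, -2.327, 0.0]
contact_force: [-0.6, 0.1, -0.4]
gripper_width: 11.2
grip_force: 40.9
```

```bash
python3 -m jog '[{"dx":0,"dy":0,"dz":1.5,"wx":0,"wy":0,"wz":0,"gripper":8},{"dx":0,"dy":0,"dz":1.5,"wx":0,"wy":0,"wz":0,"gripper":8},{"dx":0,"dy":0,"dz":1.5,"wx":0,"wy":0,"wz":0,"gripper":8},{"dx":0,"dy":0,"dz":1.5,"wx":0,"wy":0,"wz":0,"gripper":8},{"dx":0,"dy":0,"dz":0,"wx":0,"wy":0,"wz":0,"gripper":8}]' 40
```

```text
time: 7.48
tcp_pos: [515.5, -157.9, 74.4]
orientation: [-2.11, -2.327, 0.0]
contact_force: [0.6, -0.1, -1.8]
gripper_width: 11.3
grip_force: 40.9
```

```bash
python3 -m jog '[{"dx":0,"dy":0,"dz":1.5,"wx":0,"wy":0,"wz":0,"gripper":8},{"dx":0,"dy":0,"dz":1.5,"wx":0,"wy":0,"wz":0,"gripper":8},{"dx":0,"dy":0,"dz":1.5,"wx":0,"wy":0,"wz":0,"gripper":8},{"dx":0,"dy":0,"dz":1.5,"wx":0,"wy":0,"wz":0,"gripper":8},{"dx":0,"dy":0,"dz":0,"wx":0,"wy":0,"wz":0,"gripper":8}]' 40
```

```text
time: 7.9
tcp_pos: [515.5, -157.9, 68.4]
orientation: [-2.11, -2.327, 0.0]
contact_force: [-0.3, 0.0, -1.1]
gripper_width: 11.1
grip_force: 40.9
```

```bash
python3 -m jog '[{"dx":0,"dy":0,"dz":1,"wx":0,"wy":0,"wz":0,"gripper":8},{"dx":0,"dy":0,"dz":1,"wx":0,"wy":0,"wz":0,"gripper":8},{"dx":0,"dy":0,"dz":1,"wx":0,"wy":0,"wz":0,"gripper":8},{"dx":0,"dy":0,"dz":1,"wx":0,"wy":0,"wz":0,"gripper":8},{"dx":0,"dy":0,"dz":0,"wx":0,"wy":0,"wz":0,"gripper":8}]' 40; python3 -m jog '[{"dx":0,"dy":0,"dz":0.7,"wx":0,"wy":0,"wz":0,"gripper":8},{"dx":0,"dy":0,"dz":0,"wx":0,"wy":0,"wz":0,"gripper":8}]' 40
```

```text
time: 8.32
tcp_pos: [515.6, -157.9, 64.5]
orientation: [-2.11, -2.327, 0.0]
contact_force: [-0.3, 0.2, -0.7]
gripper_width: 11.7
grip_force: 40.9
time: 8.48
tcp_pos: [515.6, -157.9, 63.9]
orientation: [-2.111, -2.327, 0.0]
contact_force: [0.8, 0.5, -1.1]
gripper_width: 11.7
grip_force: 40.9
```

```bash
python3 -m jog '[{"dx":0,"dy":0,"dz":0.5,"wx":0,"wy":0,"wz":0,"gripper":8},{"dx":0,"dy":0,"dz":0,"wx":0,"wy":0,"wz":0,"gripper":8},{"dx":0,"dy":0,"dz":0,"wx":0,"wy":0,"wz":0,"gripper":8}]' 40; python3 -m jog '[{"dx":0,"dy":0,"dz":0.4,"wx":0,"wy":0,"wz":0,"gripper":8},{"dx":0,"dy":0,"dz":0,"wx":0,"wy":0,"wz":0,"gripper":8},{"dx":0,"dy":0,"dz":0,"wx":0,"wy":0,"wz":0,"gripper":8}]' 40
```

```text
time: 8.73
tcp_pos: [515.6, -158.0, 63.5]
orientation: [2.111, 2.327, -0.0]
contact_force: [0.1, 0.0, -1.4]
gripper_width: 11.6
grip_force: 40.9
time: 8.98
tcp_pos: [515.6, -157.9, 63.1]
orientation: [-2.111, -2.327, 0.0]
contact_force: [-0.8, 0.1, -0.4]
gripper_width: 11.3
grip_force: 40.9
```

```bash
python3 -m jog '[{"dx":0,"dy":0,"dz":0.4,"wx":0,"wy":0,"wz":0,"gripper":8},{"dx":0,"dy":0,"dz":0,"wx":0,"wy":0,"wz":0,"gripper":8},{"dx":0,"dy":0,"dz":0,"wx":0,"wy":0,"wz":0,"gripper":8}]' 40; python3 -m jog '[{"dx":0,"dy":0,"dz":0.4,"wx":0,"wy":0,"wz":0,"gripper":8},{"dx":0,"dy":0,"dz":0,"wx":0,"wy":0,"wz":0,"gripper":8},{"dx":0,"dy":0,"dz":0,"wx":0,"wy":0,"wz":0,"gripper":8}]' 40
```

```text
time: 9.23
tcp_pos: [515.6, -158.0, 62.7]
orientation: [-2.111, -2.327, 0.0]
contact_force: [0.8, 0.2, -1.1]
gripper_width: 11.5
grip_force: 40.9
time: 9.48
tcp_pos: [515.7, -158.0, 62.3]
orientation: [2.111, 2.327, 0.0]
contact_force: [-0.5, -0.1, 0.5]
gripper_width: 11.5
grip_force: 41.0
```

```bash
python3 -m jog '[{"dx":0,"dy":0,"dz":0.4,"wx":0,"wy":0,"wz":0,"gripper":8},{"dx":0,"dy":0,"dz":0,"wx":0,"wy":0,"wz":0,"gripper":8},{"dx":0,"dy":0,"dz":0,"wx":0,"wy":0,"wz":0,"gripper":8}]' 40; python3 - <<'E'
from h import *
f=[]
S=grab_frame('scene');cv2.imwrite('pics/s3.png',S);cv2.imwrite('pics/p3.png',crop(S,265,195,80,60,10))
for i in range(6): f.append(get_state()['contact_force'][2]); grab_frame('top')
print(np.round(f,1))
E
```

```text
time: 9.73
tcp_pos: [515.7, -158.0, 61.9]
orientation: [2.111, 2.327, 0.0]
contact_force: [-0.6, 0.4, 1.2]
gripper_width: 11.8
grip_force: 41.3
[0.9 1.5 1.2 1.6 1.3 2.3]
```

View pics/p3.png

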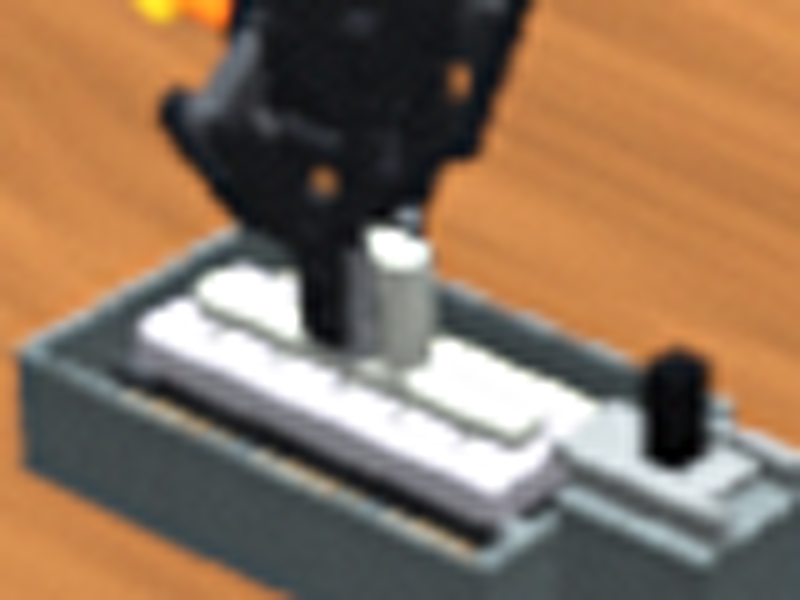

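The bar now lies along the rail, from about (200,285) to (530,430) in the crop, with no fins showing. The force has risen to about 2.5 N over its baseline, so the divider is home. I'll release it, rise and go over the catch block.

```bash
python3 -m jog '[{"dx":0,"dy":0,"dz":0,"wx":0,"wy":0,"wz":0,"gripper":20},{"dx":0,"dy":0,"dz":0,"wx":0,"wy":0,"wz":0,"gripper":30},{"dx":0,"dy":0,"dz":0,"wx":0,"wy":0,"wz":0,"gripper":30},{"dx":0,"dy":0,"dz":-10,"wx":0,"wy":0,"wz":0,"gripper":30},{"dx":0,"dy":0,"dz":-20,"wx":0,"wy":0,"wz":0,"gripper":40},{"dx":0,"dy":0,"dz":-30,"wx":0,"wy":0,"wz":0,"gripper":40}]' 40; python3 -m jog '[{"dx":20,"dy":0,"dz":0,"wx":0,"wy":0,"wz":0,"gripper":40},{"dx":30,"dy":0,"dz":0,"wx":0,"wy":0,"wz":0,"gripper":40},{"dx":30,"dy":0,"dz":0,"wx":0,"wy":0,"wz":0,"gripper":40},{"dx":20,"dy":0,"dz":0,"wx":0,"wy":0,"wz":0,"gripper":40},{"dx":9,"dy":0,"dz":0,"wx":0,"wy":0,"wz":0,"gripper":40},{"dx":0,"dy":0,"dz":0,"wx":0,"wy":0,"wz":0,"gripper":40},{"dx":0,"dy":0,"dz":0,"wx":0,"wy":0,"wz":0,"gripper":40}]'
python3 -c "
from h import *
S=grab_frame('scene');cv2.imwrite('pics/p4.png',crop(S,265,180,80,75,8))"
```

```text
time: 10.58
tcp_pos: [514.2, -157.5, 121.3]
orientation: [-2.108, -2.324, 0.002]
contact_force: [0.0, -0.3, -0.1]
gripper_width: 40.0
grip_force: 0.0
time: 11.17
tcp_pos: [505.4, -49.6, 122.3]
orientation: [2.109, 2.328, 0.0]
contact_force: [0.9, -0.6, -0.3]
gripper_width: 40.1
grip_force: 0.0
```

View pics/p4.png

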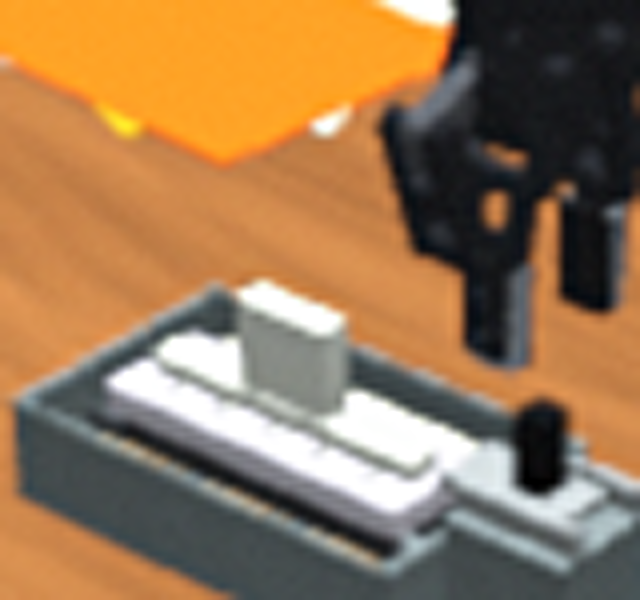

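The divider stays seated by itself on the rail (tab at (295,345)), and the fingers stand on both sides above the catch block at (541,445). I'll go down and grip it.

```bash
python3 -m jog '[{"dx":0,"dy":0,"dz":15,"wx":0,"wy":0,"wz":0,"gripper":40},{"dx":0,"dy":0,"dz":20,"wx":0,"wy":0,"wz":0,"gripper":40},{"dx":0,"dy":0,"dz":12,"wx":0,"wy":0,"wz":0,"gripper":30},{"dx":0,"dy":0,"dz":2,"wx":0,"wy":0,"wz":0,"gripper":20},{"dx":0,"dy":0,"dz":0,"wx":0,"wy":0,"wz":0,"gripper":16},{"dx":0,"dy":0,"dz":0,"wx":0,"wy":0,"wz":0,"gripper":10},{"dx":0,"dy":0,"dz":0,"wx":0,"wy":0,"wz":0,"gripper":10},{"dx":0,"dy":0,"dz":0,"wx":0,"wy":0,"wz":0,"gripper":10},{"dx":0,"dy":0,"dz":0,"wx":0,"wy":0,"wz":0,"gripper":10}]' 25
```

```text
time: 11.97
tcp_pos: [506.1, -50.2, 73.1]
orientation: [2.11, 2.325, 0.001]
contact_force: [8.1, -1.3, -25.5]
gripper_width: 13.7
grip_force: 27.7
```

```bash
python3 -m jog '[{"dx":0,"dy":0,"dz":0.6,"wx":0,"wy":0,"wz":0,"gripper":10},{"dx":0,"dy":0,"dz":0,"wx":0,"wy":0,"wz":0,"gripper":10}]' 25
```

```text
time: 12.13
tcp_pos: [506.2, -50.1, 73.0]
orientation: [2.11, 2.325, 0.002]
contact_force: [5.9, -1.8, -12.3]
gripper_width: 13.3
grip_force: 29.6
```

```bash
python3 -m jog '[{"dx":0,"dy":0.4,"dz":0.5,"wx":0,"wy":0,"wz":0,"gripper":10},{"dx":0,"dy":0,"dz":0,"wx":0,"wy":0,"wz":0,"gripper":10},{"dx":-3,"dy":0,"dz":0,"wx":0,"wy":0,"wz":0,"gripper":10},{"dx":-3,"dy":0,"dz":0,"wx":0,"wy":0,"wz":0,"gripper":10},{"dx":0,"dy":0,"dz":0,"wx":0,"wy":0,"wz":0,"gripper":10}]' 25
```

```text
time: 12.55
tcp_pos: [506.8, -56.0, 72.8]
orientation: [2.11, 2.326, 0.001]
contact_force: [1.5, -2.3, 4.5]
gripper_width: 13.3
grip_force: 31.7
```

```bash
python3 -m jog '[{"dx":-3,"dy":0,"dz":0,"wx":0,"wy":0,"wz":0,"gripper":10},{"dx":-3,"dy":0,"dz":0,"wx":0,"wy":0,"wz":0,"gripper":10},{"dx":-3,"dy":0,"dz":0,"wx":0,"wy":0,"wz":0,"gripper":10},{"dx":-3,"dy":0,"dz":0,"wx":0,"wy":0,"wz":0,"gripper":10},{"dx":0,"dy":0,"dz":0,"wx":0,"wy":0,"wz":0,"gripper":10}]' 25;python3 -m jog '[{"dx":-3,"dy":0,"dz":0,"wx":0,"wy":0,"wz":0,"gripper":10},{"dx":-3,"dy":0,"dz":0,"wx":0,"wy":0,"wz":0,"gripper":10},{"dx":0,"dy":0,"dz":0,"wx":0,"wy":0,"wz":0,"gripper":10}]' 25
```

```text
time: 12.97
tcp_pos: [507.8, -68.0, 72.8]
orientation: [2.11, 2.326, 0.001]
contact_force: [0.9, -2.6, 5.3]
gripper_width: 13.6
grip_force: 31.7
time: 13.22
tcp_pos: [508.4, -74.0, 72.8]
orientation: [2.11, 2.326, 0.001]
contact_force: [-0.0, -1.9, 5.3]
gripper_width: 13.5
grip_force: 31.8
```

24 mm so far; smaller steps until it meets the stop.

```bash
python3 -m jog '[{"dx":-1.5,"dy":0,"dz":0,"wx":0,"wy":0,"wz":0,"gripper":10},{"dx":-1.5,"dy":0,"dz":0,"wx":0,"wy":0,"wz":0,"gripper":10},{"dx":0,"dy":0,"dz":0,"wx":0,"wy":0,"wz":0,"gripper":10}]' 25;python3 -m jog '[{"dx":-1,"dy":0,"dz":0,"wx":0,"wy":0,"wz":0,"gripper":10},{"dx":0,"dy":0,"dz":0,"wx":0,"wy":0,"wz":0,"gripper":10}]' 25;python3 -m jog '[{"dx":-1,"dy":0,"dz":0,"wx":0,"wy":0,"wz":0,"gripper":10},{"dx":0,"dy":0,"dz":0,"wx":0,"wy":0,"wz":0,"gripper":10}]' 25
```

```text
time: 13.47
tcp_pos: [508.7, -76.8, 72.8]
orientation: [2.11, 2.326, 0.001]
contact_force: [0.5, -1.2, 5.5]
gripper_width: 13.2
grip_force: 31.8
time: 13.63
tcp_pos: [508.8, -77.7, 72.8]
orientation: [2.11, 2.326, 0.001]
contact_force: [0.6, -0.2, 5.9]
gripper_width: 13.2
grip_force: 31.9
time: 13.8
tcp_pos: [508.8, -78.6, 72.8]
orientation: [2.11, 2.326, 0.001]
contact_force: [1.6, 1.5, 5.8]
gripper_width: 13.4
grip_force: 31.9
```

```bash
python3 -m jog '[{"dx":-1,"dy":0,"dz":0,"wx":0,"wy":0,"wz":0,"gripper":10},{"dx":0,"dy":0,"dz":0,"wx":0,"wy":0,"wz":0,"gripper":10}]' 25;python3 -m jog '[{"dx":-1,"dy":0,"dz":0,"wx":0,"wy":0,"wz":0,"gripper":10},{"dx":0,"dy":0,"dz":0,"wx":0,"wy":0,"wz":0,"gripper":10}]' 25
```

```text
time: 13.97
tcp_pos: [509.0, -79.6, 72.8]
orientation: [2.11, 2.326, 0.001]
contact_force: [1.2, 1.4, 4.8]
gripper_width: 13.5
grip_force: 31.9
time: 14.13
tcp_pos: [509.0, -80.6, 72.8]
orientation: [2.11, 2.326, 0.001]
contact_force: [0.7, 0.7, 4.9]
gripper_width: 13.7
grip_force: 31.9
```

```bash
python3 -m jog '[{"dx":-1,"dy":0,"dz":0,"wx":0,"wy":0,"wz":0,"gripper":10},{"dx":0,"dy":0,"dz":0,"wx":0,"wy":0,"wz":0,"gripper":10}]' 25;python3 -m jog '[{"dx":-1,"dy":0,"dz":0,"wx":0,"wy":0,"wz":0,"gripper":10},{"dx":0,"dy":0,"dz":0,"wx":0,"wy":0,"wz":0,"gripper":10}]' 25; python3 -c "
from h import *
S=grab_frame('scene');cv2.imwrite('pics/p5.png',crop(S,265,180,80,75,8));print(get_state()['contact_force'])"
```

```text
time: 14.3
tcp_pos: [509.1, -81.6, 72.8]
orientation: [2.11, 2.326, 0.001]
contact_force: [0.6, 0.7, 4.9]
gripper_width: 13.4
grip_force: 31.9
time: 14.47
tcp_pos: [509.1, -82.1, 72.8]
orientation: [2.111, 2.326, 0.002]
contact_force: [1.3, 8.3, 6.9]
gripper_width: 13.1
grip_force: 32.0
[1.02498224 8.83038446 6.93355484]
```

View pics/p5.png

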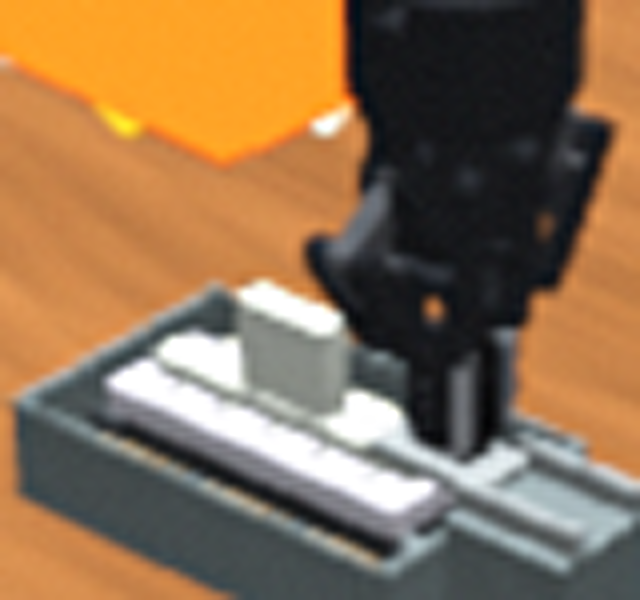

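The tongue now covers the end of the bar at about (400,425). The force jumped to 8 N after 32 mm of travel, so the catch is at its stop. I'll let go and rise.

```bash
python3 -m jog '[{"dx":0,"dy":0,"dz":0,"wx":0,"wy":0,"wz":0,"gripper":20},{"dx":0,"dy":0,"dz":0,"wx":0,"wy":0,"wz":0,"gripper":30},{"dx":0,"dy":0,"dz":0,"wx":0,"wy":0,"wz":0,"gripper":36},{"dx":0,"dy":0,"dz":-5,"wx":0,"wy":0,"wz":0,"gripper":36},{"dx":0,"dy":0,"dz":-20,"wx":0,"wy":0,"wz":0,"gripper":36},{"dx":0,"dy":0,"dz":-30,"wx":0,"wy":0,"wz":0,"gripper":36},{"dx":0,"dy":0,"dz":-30,"wx":0,"wy":0,"wz":0,"gripper":36},{"dx":0,"dy":0,"dz":-30,"wx":0,"wy":0,"wz":0,"gripper":36},{"dx":0,"dy":0,"dz":0,"wx":0,"wy":0,"wz":0,"gripper":36},{"dx":0,"dy":0,"dz":0,"wx":0,"wy":0,"wz":0,"gripper":36}]'; python3 -c "
from h import *
S=grab_frame('scene');cv2.imwrite('pics/p6.png',crop(S,265,180,80,75,8));print(get_state()['contact_force'])"
```

```text
time: 15.35
tcp_pos: [509.6, -82.6, 188.7]
orientation: [2.108, 2.325, 0.003]
contact_force: [-0.4, -0.6, -0.6]
gripper_width: 36.3
grip_force: 0.0
[-0.41916349  0.33441849 -1.08163954]
```

View pics/p6.png

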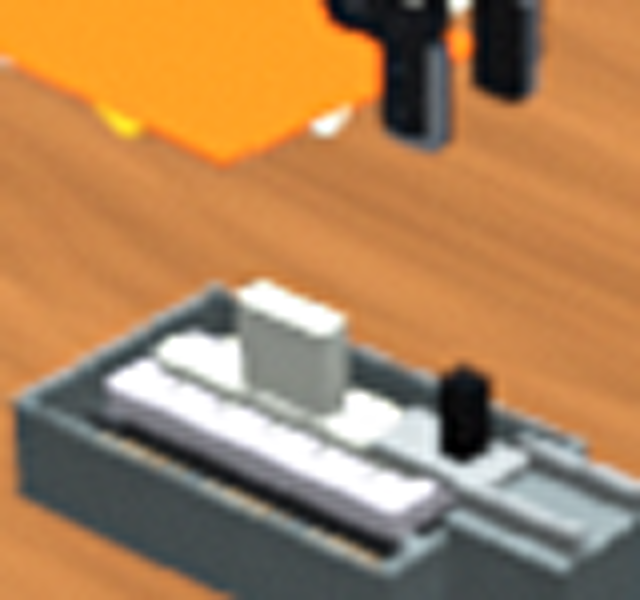

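The catch block at (465,415) has stayed shut with the tongue over the bar end at (395,425), the divider is home, and the gripper is clear.

```bash
python3 -c "
from rig import *
print(close_job())"
```

```text
the job is handed in; nothing more can be done
None
```

The five-fin divider is home in the rail, the catch is shut over the end of its bar, the gripper is clear, and the job was handed in at about 15 s; gripping the catch block briefly put about 25 N on the wrist, eased before sliding, and no verdict came back.

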